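# Tip the used contact lens out of the two-bay caddy

### The arm

A 7-joint arm with a two-finger parallel gripper is mounted at the origin on the work surface. World frame = base frame: x ahead of the robot, y to its left, z up, the work surface at z = 0. Lengths are in m, angles in rad, forces in N, time in s.
With the tool pointing down it reaches from about 0.425 to 0.925 m from the base axis. Payload 6.8 kg.
Tool frame: the origin (TCP) lies at the very end of the fingers, on their centre line; the grasp point (between the pads) lies 19 mm behind it (r.tcp_to_grasp is the distance from the TCP to the grasp point, in m); z points along the fingers, y is the line along which they close (so a half turn about z gives the same grasp; the last joint's range is limited). The gripper opens to 85 mm and grips with 20 to 120 N. Pads are 22 mm wide; open, the fingers measure 114 mm over their backs; the gripper's body (76 mm by 85 mm) begins 54 mm behind the grasp point. The pads swing forward as they close: fully open they stand 13 mm farther back than shut.
Start: joints at [1.025, 0.477, 0.022, 1.555, -0.011, 1.109, -0.083], TCP at [0.286, -0.611, 0.231] pointing down, gripper open.
Joint ranges: [-2.96, 2.96], [-0.34, 2.1], [-1.41, 1.46], [0.24, 2.44], [-1.37, 4.51], [0.17, 1.92], [-2.96, 2.96]. Speed limits (rad/s): [2.39, 2.39, 3.14, 3.14, 3.14, 3.14, 3.14].

### API

Orientations are given as a rotation vector (axis times angle).
In Python, from bench import r gives the robot as it stands.
- The arm moves only by the tool step_arm, never from a script. Its argument "moves" is a list of rows, each a list of 7 numbers: the shift along the tool's x, y, z in mm, then the turn, a rotation vector about the tool's x, y, z in rad, then the finger opening in mm, from 0 to 85.4. A call has 1 to 8 rows; each row is the pose to reach, as a shift and turn from the pose commanded when the call began, along the tool's axes at that moment; what a row does not reach only later rows make up. A row lasts 1/10 s, in which the tool goes at most 50 mm and 8.59 degrees, less where a joint would pass 70% of its speed; a pose out of reach is approached as far as the arm can. A call with a gripper value outside its range is refused whole. The fingers move at their own pace and stop on an object; "grip_force" is the grip in N (left out, the last holds). Time passes only in rows, so rows that repeat a pose let the fingers close. It gives the time, the measured TCP pose, the force, the opening and the grip force at its end, in the units of the state.
- r.get_obs(): the state, without advancing time (a new reading comes with each control period).
- r.grab_frame(name): name is "side" or "top"; returns a dict with "image" (420x560x3 uint8, red, green, blue), "depth" (420x560 float32, m along the optical axis (not along the pixel's ray), 0 where there is no reading), "mtx" (3x3 intrinsics, pixels), "rvec" (rotation vector, rad) and "tvec" (3), from world to camera coordinates, as OpenCV has them. Camera axes: x right, y down, z forward; pixel columns grow to the right and rows downward; lengths in m; the calibration is good to about 2 mm. A picture is of the moment at which its call begins.
- r.hand_in(): hands the job in; it is judged then, once.
The state is a dict: "clock": time; "joints": joint angles; "qvel": joint speeds; "tau": joint torques, N m; "tcp_pos": TCP position; "orientation": TCP orientation; "contact_force": force on the tool from outside, world axes, zero at the start; "moment": the same for the moment, N m; "grip_width": finger opening in m; "gripper_force": force on a finger pad.
Only numpy, scipy, OpenCV 4.12 (cv2) and the standard library are available. Lean on these libraries where they do the work, as an engineer would, in place of code of your own. Each camera call takes 0.05 s, during which the arm holds its last target. There are 200 camera calls.

### The job

One bay of the two-bay caddy holds the cone-shaped examination lens that has just been on a patient's eye, the other bay the clean metal test rod. Pick the caddy up by its middle handle and tip the lens into the rectangular steel soaking tub without touching the lens, keeping the rod in the caddy all the while. Then stand the caddy upright on the worktop, clear of the tub, setting it down rather than dropping it.

Things in the scene. Friction and masses are not known exactly. Their poses are not given: they have to be found in the camera images.
- caddy_grip (a point): Centre of the handle of the loose white two-bay caddy (250 g, 74 x 154 mm in x, y), 75 mm above its underside; z up. Handle: upright plate 12 mm thick (y), 50 wide (x), top at 98 mm, on the wall between the bays at +y and -y. Bays: 66 mm wide, sides 34 high, floor 4 thick, its last 29 mm rising to an open lip 77 mm out and 8 mm up. Tipped lip-down 45 to 55 degrees a bay empties; the other keeps.
- tub: Fixed rectangular open steel soaking tub, 120 mm (x) by 160 mm (y) outside, 55 mm high, walls and floor 4 mm thick, standing on the worktop. Origin at the centre of its underside, z up.
- lens: Used examination lens: loose black truncated cone with a clear tip, 30 mm wide at one end, 18 mm at the other, 26 mm tall, 30 g. It starts standing on its wide end in either bay of the caddy, about 30 mm from the handle's mid-plane. Origin at its centre; z along its axis to the narrow end.
- rod: Focusing test rod: loose steel rod 10 mm in diameter with a block head 20 mm wide and 10 mm high, 50 mm long along its x, 40 g. It starts lying in the caddy's other bay, roughly parallel to the dividing wall. Origin at its middle, half-way up.

How it is judged:
On the way:
1. the caddy is lifted off the worktop and tipped by more than 30 degrees (angle between caddy_grip's own z axis and vertical above 0.52 rad and height (world z) of caddy_grip above 0.11 m), for 0.1 s.
At the end, for the whole second after the job is handed in: The lens lies inside the rectangular tub, at rest; the rod lies in the caddy, at rest; the caddy stands upright (within 10 degrees) on the worktop (within 15 mm of its height when standing), its handle more than 90 mm from the tub's centre (x of lens in the frame of tub between -0.058 and 0.058 m and y of lens in the frame of tub between -0.078 and 0.078 m and z of lens in the frame of tub below 0.045 m and x of rod in the frame of caddy_grip between -0.035 and 0.035 m and y of rod in the frame of caddy_grip between -0.072 and 0.072 m and z of rod in the frame of caddy_grip below -0.035 m and angle between caddy_grip's own z axis and vertical below 0.17 rad and height (world z) of caddy_grip between 0.065 and 0.09 m and horizontal distance between caddy_grip and tub above 0.09 m and linear speed of each of lens, rod below 0.03 m/s); the robot touches nothing.
It fails at once if the robot touches the used lens (contact force between any of the fingers, the arm and lens above 0.2 N).
It fails at once if the rod leaves the caddy (y of rod in the frame of caddy_grip above 0.085 m or y of rod in the frame of caddy_grip below -0.085 m or z of rod in the frame of caddy_grip above -0.02 m).
It fails at once if the caddy is let go more than 30 mm above the worktop (height (world z) of caddy_grip above 0.105 m and distance between the grasp point and caddy_grip above 0.07 m).
It also fails if it takes over 64 s, if anything falls off the work surface, if the arm or the gripper's body presses on something with over 40 N, if the wrist force passes 120 N, or if a joint passes its speed limit or range.

## Working session

There is one attempt and no reset: what is moved stays moved. The work goes in short steps, Python scripts to look and compute and a tool call to move; the robot and the scene stay as the last step left them, time stands still between calls to the robot, and variables do not carry over. Pictures are saved under pics/ and viewed, at most 10 in all, crops included, and the job is handed in when it is done.

Besides the shell and the picture viewer there is one more tool, called after "Emit:" as a command line: name --pt "numbers of a row" for each row, then --argument value for the rest. step_arm: Moves the arm, as the interface text tells. Its arguments: {"type":"object","properties":{"moves":{"type":"array","items":{"type":"array","items":{"type":"number"}}},"grip_force":{"type":"number"}},"required":["moves"]}

```bash
mkdir -p pics; cat > h.py <<'E'
import numpy as np,cv2
from bench import r
from scipy.spatial.transform import Rotation as R
def cloud(f):
    d=f["depth"];K=f["mtx"];v,u=np.indices(d.shape)
    p=np.stack([(u-K[0,2])*d/K[0,0],(v-K[1,2])*d/K[1,1],d],-1)
    M=R.from_rotvec(np.ravel(f["rvec"])).as_matrix()
    w=(p-np.ravel(f["tvec"]))@M
    w[d==0]=np.nan
    return w
def save(f,n): cv2.imwrite("pics/"+n,f["image"][...,::-1])
E
python3 - <<'E'
from h import *
for n in("top","side"):
    f=r.grab_frame(n);save(f,n+"1.png");w=cloud(f);np.save(n+"1.npy",w)
    M=R.from_rotvec(np.ravel(f["rvec"])).as_matrix();print(n,-M.T@np.ravel(f["tvec"]),M[2])
o=r.get_obs();print(o)
E
```

```text
top [ 0.38437046 -0.01271288  0.8413941 ] [ 1.80242717e-01  6.28694852e-04 -9.83621964e-01]
side [0.448832   0.70860258 0.78312907] [ 0.05998547 -0.70845357 -0.70320358]
{'clock': 0.1, 'joints': array([ 1.02488102,  0.47774542,  0.02234975,  1.55635319, -0.0115076 ,
        1.10930811, -0.08307119]), 'qvel': array([ 2.79131958e-04, -2.35331409e-03, -8.38690391e-05, -1.44147570e-03,
       -1.14857280e-03,  8.49904077e-05,  1.47897577e-03]), 'tau': array([ 4.98465408e-03, -5.97765934e+01,  1.61384538e+00, -2.81958675e+01,
        1.28362534e-02,  4.93591855e-03, -4.65255823e-05]), 'tcp_pos': array([ 0.28593289, -0.61085105,  0.23040406]), 'orientation': array([-3.06502910e+00, -6.81948336e-01,  7.57409715e-04]), 'contact_force': array([-0.08609953,  0.15608254, -0.23149823]), 'moment': array([-0.02774845,  0.01755352, -0.0014824 ]), 'gripper_force': 0.0, 'grip_width': 0.08509317294375104}
```

View pics/top1.png

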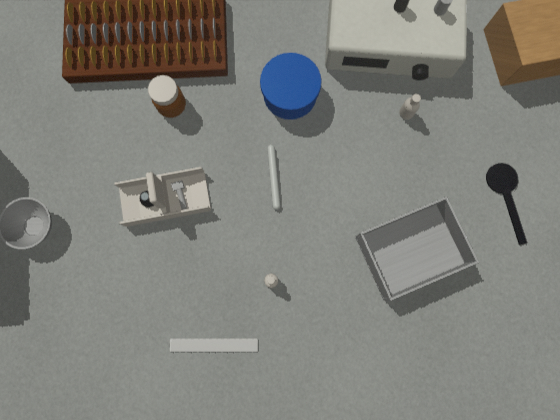

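View pics/side1.png

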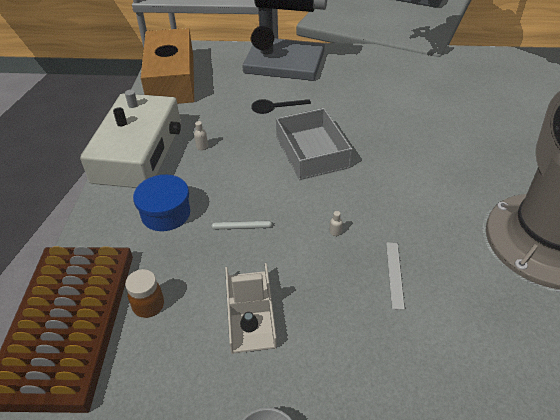

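The top view shows the caddy near (165,195). The lens is in its left bay at (147,198) and the rod in its right bay at (180,192). The tub is at (418,250). The side view confirms this: the lens is in the near (+y) bay at (249,321).

```bash
python3 - <<'E'
from h import *
w=np.load("top1.npy")
def box(u0,u1,v0,v1,z0,z1,name,W=w):
    p=W[v0:v1,u0:u1].reshape(-1,3);p=p[(p[:,2]>z0)&(p[:,2]<z1)]
    (c,s,a)=cv2.minAreaRect((p[:,:2]*1000).astype(np.float32))
    print(name,len(p),"c",np.round(c,1),"s",np.round(s,1),"a",round(a,1),"mean",p.mean(0).round(4),"zmax",p[:,2].max().round(4));return p
box(105,225,155,235,.006,.04,"caddy body")
box(105,225,155,235,.08,.12,"handle top")
box(350,490,190,310,.045,.07,"tub rim")
s=np.load("side1.npy")
box(210,290,255,360,.006,.04,"S caddy body",s)
box(210,290,255,360,.07,.12,"S handle",s)
box(265,365,95,185,.045,.07,"S tub rim",s)
print("lens",w[196:201,143:150].reshape(-1,3).mean(0),"sidelens",s[321,249],"rod",w[192,180],w[185,178])
E
```

```text
caddy body 2284 c [557.4 195.6] s [ 87.2 155.4] a 11.2 mean [0.5515 0.1923 0.0182] zmax 0.0399
handle top 298 c [551.5 194.2] s [50.1 13. ] a 11.6 mean [0.5498 0.1926 0.0954] zmax 0.1015
tub rim 1117 c [ 459.4 -240.3] s [120.1 161.2] a 22.7 mean [ 0.4578 -0.2445  0.0541] zmax 0.0593
S caddy body 1923 c [550.6 190.5] s [ 80.4 162.3] a 10.6 mean [0.5496 0.2155 0.0201] zmax 0.04
S handle 498 c [552.9 194.7] s [50.  13.7] a 11.4 mean [0.5525 0.1971 0.089 ] zmax 0.1013
S tub rim 819 c [ 460.8 -240.7] s [121.5 166.6] a 22.3 mean [ 0.4577 -0.2362  0.0524] zmax 0.0594
lens [0.54537927 0.21810537 0.03855573] sidelens [0.54888404 0.22993301 0.02830761] rod [0.5611817  0.16547988 0.01405748] [0.57421924 0.16985266 0.01255663]
```

```bash
cat >> h.py <<'E'
def go(g,yaw,tilt=0):
    "row to bring grasp point to g, caddy yaw deg, tilt deg (+y lip down)"
    o=r.get_obs();Rc=R.from_rotvec(o["orientation"]);p=o["tcp_pos"]
    Rt=R.from_euler("z",yaw,degrees=True)*R.from_euler("x",-tilt,degrees=True)*R.from_matrix(np.diag([1.,-1,-1]))
    t=np.array(g)+Rt.apply([0,0,r.tcp_to_grasp])
    print("shift mm",(Rc.inv().apply(t-p)*1000).round(1),"turn",(Rc.inv()*Rt).as_rotvec().round(3))
E
python3 - <<'E'
from h import *
go((.462,-.265,.25),5)
go((.462,-.265,.20),5,50)
E
```

```text
shift mm [ 306.1 -238.6   -0.5] turn [-0.002  0.     0.351]
shift mm [ 301.2 -225.    42.8] turn [-0.865 -0.153  0.328]
```

Emit:
step_arm --pt "306 -239 0 0 0 0.35 85" --pt "306 -239 0 0 0 0.35 85" --pt "306 -239 0 0 0 0.35 85" --pt "306 -239 0 0 0 0.35 85" --pt "306 -239 0 0 0 0.35 85" --pt "306 -239 0 0 0 0.35 85" --pt "306 -239 0 0 0 0.35 85" --pt "306 -239 0 0 0 0.35 85"

```text
clock: 0.9
tcp_pos: [0.463, -0.2618, 0.2312]
orientation: [-3.138, -0.142, -0.0]
contact_force: [0.6, -0.5, -0.2]
grip_width: 0.0851
gripper_force: 0.0
```

```bash
python3 - <<'E'
from h import *
print(r.get_obs()["joints"].round(2),r.get_obs()["tcp_pos"])
go((.462,-.265,.20),5,50)
E
```

```text
[ 0.46  0.25 -0.07  1.89  0.02  1.   -1.1 ] [ 0.46302069 -0.26176956  0.23117792]
shift mm [-1.4 17.5 43.2] turn [-0.873 -0.001  0.003]
```

Emit:
step_arm --pt "-1 18 43 -0.87 0 0 85" --pt "-1 18 43 -0.87 0 0 85" --pt "-1 18 43 -0.87 0 0 85" --pt "-1 18 43 -0.87 0 0 85" --pt "-1 18 43 -0.87 0 0 85" --pt "-1 18 43 -0.87 0 0 85" --pt "-1 18 43 -0.87 0 0 85" --pt "-1 18 43 -0.87 0 0 85"

```text
clock: 1.7
tcp_pos: [0.4625, -0.2813, 0.1867]
orientation: [2.27, 0.107, 0.044]
contact_force: [1.3, -0.6, -0.5]
grip_width: 0.0849
gripper_force: 0.0
```

```bash
python3 - <<'E'
from h import *
print(r.get_obs()["joints"].round(2),r.get_obs()["tcp_pos"])
go((.462,-.265,.20),5,50)
go((.462,-.265,.17),5,50)
E
```

```text
[-0.15  0.35  0.09  2.24  1.15  0.95 -2.43] [ 0.462513   -0.28128982  0.18670789]
shift mm [ 0.9 -0.3 -2.3] turn [-0.003 -0.001  0.006]
shift mm [  1.  -23.2  17. ] turn [-0.003 -0.001  0.006]
```

The pour pose is reachable. I'll check the lower height too, then return upright.

Emit:
step_arm --pt "1 -23 17 0 0 0 85" --pt "1 -23 17 0 0 0 85" --pt "1 -23 17 -0.06 0 0 85" --pt "1 -23 17 -0.06 0 0 85"

```text
clock: 2.1
tcp_pos: [0.4633, -0.2813, 0.1598]
orientation: [2.21, 0.098, 0.047]
contact_force: [0.9, -0.3, -0.3]
grip_width: 0.0851
gripper_force: 0.0
```

```bash
python3 - <<'E'
from h import *
print(r.get_obs()["joints"].round(2),r.get_obs()["tcp_pos"])
go((.462,-.265,.17),5,53)
go((.48,-.18,.25),5)
E
```

```text
[-0.18  0.43  0.1   2.26  1.23  0.97 -2.58] [ 0.46325189 -0.28132104  0.1598346 ]
shift mm [ 0.2 -1.7 -0.5] turn [0.005 0.001 0.001]
shift mm [  25.4   -2.2 -122.5] turn [0.93  0.001 0.001]
```

Emit:
step_arm --pt "25 -2 -122 0.93 0 0 85" --pt "25 -2 -122 0.93 0 0 85" --pt "25 -2 -122 0.93 0 0 85" --pt "25 -2 -122 0.93 0 0 85" --pt "25 -2 -122 0.93 0 0 85" --pt "25 -2 -122 0.93 0 0 85" --pt "25 -2 -122 0.93 0 0 85" --pt "25 -2 -122 0.93 0 0 85"

```text
clock: 2.9
tcp_pos: [0.4797, -0.184, 0.2329]
orientation: [3.139, 0.13, 0.007]
contact_force: [-0.2, 0.1, -0.2]
grip_width: 0.0849
gripper_force: 0.0
```

```bash
python3 - <<'E'
from h import *
print(r.get_obs()["joints"].round(2),r.get_obs()["tcp_pos"])
go((.552,.1945,.20),11.4)
E
```

```text
[ 0.23  0.21  0.02  1.94 -0.01  0.99 -1.24] [ 0.47972219 -0.18396541  0.23289736]
shift mm [ 103.1 -371.2   52. ] turn [ 0.    -0.004 -0.116]
```

Emit:
step_arm --pt "103 -371 52 0 -0.004 -0.116 85" --pt "103 -371 52 0 -0.004 -0.116 85" --pt "103 -371 52 0 -0.004 -0.116 85" --pt "103 -371 52 0 -0.004 -0.116 85" --pt "103 -371 52 0 -0.004 -0.116 85" --pt "103 -371 52 0 -0.004 -0.116 85" --pt "103 -371 52 0 -0.004 -0.116 85" --pt "103 -371 52 0 -0.004 -0.116 85"

```text
clock: 3.7
tcp_pos: [0.5492, 0.2028, 0.1797]
orientation: [-3.123, -0.327, 0.003]
contact_force: [0.6, -0.3, 0.3]
grip_width: 0.0848
gripper_force: 0.0
```

Emit:
step_arm --pt "0 0 0 0 0 0 85" --pt "0 0 0 0 0 0 85"

```text
clock: 3.9
tcp_pos: [0.5491, 0.1998, 0.1795]
orientation: [3.125, 0.326, -0.005]
contact_force: [-0.8, -0.5, 0.1]
grip_width: 0.0851
gripper_force: 0.0
```

```bash
python3 - <<'E'
from h import *
print(r.get_obs()["joints"].round(2),r.get_obs()["tcp_pos"])
go((.552,.1945,.072),11.4)
E
```

```text
[-0.31  0.39 -0.19  1.82  0.09  0.94 -1.9 ] [0.5491024  0.19975922 0.17945393]
shift mm [  2.1   5.8 126.1] turn [-0.     0.003  0.009]
```

Emit:
step_arm --pt "2 6 40 0 0 0.009 85" --pt "2 6 80 0 0 0.009 85" --pt "2 6 110 0 0 0.009 85" --pt "2 6 124 0 0 0.009 85" --pt "2 6 124 0 0 0.009 85" --pt "2 6 124 0 0 0.009 85"

```text
clock: 4.5
tcp_pos: [0.5534, 0.1924, 0.0565]
orientation: [-3.127, -0.305, 0.003]
contact_force: [0.2, 0.4, -0.0]
grip_width: 0.0852
gripper_force: 0.0
```

```bash
python3 - <<'E'
from h import *
go((.552,.1945,.074),11.4)
f=r.grab_frame("side");cv2.imwrite("pics/s2.png",cv2.resize(f["image"][200:400,150:400,::-1],None,fx=2.5,fy=2.5))
E
```

```text
shift mm [-0.9 -2.3  1.2] turn [-0.     0.002 -0.005]
```

View pics/s2.png

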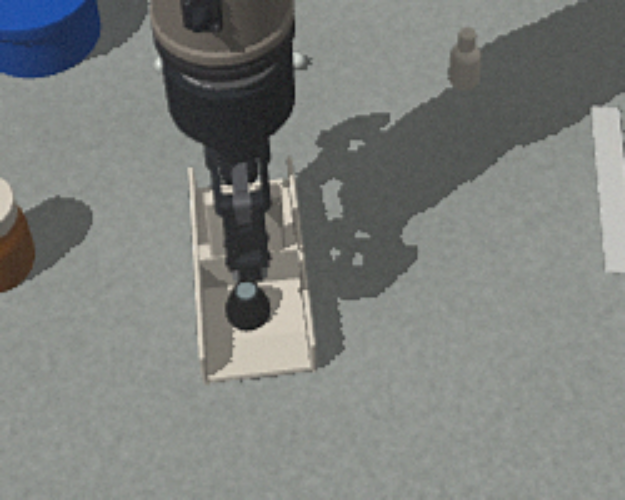

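The crop shows the fingers straddling the handle at (243,210), with the lens at (247,300) in the bay below and clear of the fingertip. Next I'll close.

Emit:
step_arm --pt "-1 -2 1 0 0 -0.005 60" --pt "-1 -2 1 0 0 -0.005 40" --pt "-1 -2 1 0 0 -0.005 25" --pt "-1 -2 1 0 0 -0.005 15" --pt "-1 -2 1 0 0 -0.005 5" --pt "-1 -2 1 0 0 -0.005 5" --pt "-1 -2 1 0 0 -0.005 5" --pt "-1 -2 1 0 0 -0.005 5" --grip_force 70

```text
clock: 5.35
tcp_pos: [0.5513, 0.1944, 0.0544]
orientation: [3.126, 0.313, -0.005]
contact_force: [0.1, -0.7, 3.8]
grip_width: 0.0112
gripper_force: 69.0
```

Emit:
step_arm --pt "0 0 0 0 0 0 5" --pt "0 0 0 0 0 0 5" --pt "0 0 0 0 0 0 5" --pt "0 0 -5 0 0 0 5" --pt "0 0 -15 0 0 0 5" --pt "0 0 -30 0 0 0 5" --pt "0 0 -50 0 0 0 5" --pt "0 0 -60 0 0 0 5"

```text
clock: 6.15
tcp_pos: [0.5522, 0.1949, 0.1165]
orientation: [-3.125, -0.313, 0.002]
contact_force: [0.9, 0.1, -3.0]
grip_width: 0.0112
gripper_force: 68.0
```

```bash
python3 - <<'E'
from h import *
print(r.get_obs()["joints"].round(2),r.get_obs()["tcp_pos"])
go((.552,.1945,.20),11.4)
f=r.grab_frame("side");cv2.imwrite("pics/s3.png",cv2.resize(f["image"][200:400,150:400,::-1],None,fx=2.5,fy=2.5))
E
```

```text
[-0.31  0.47 -0.18  1.86  0.11  0.82 -1.91] [0.55217022 0.19487503 0.1165274 ]
shift mm [ -0.3   0.3 -64.8] turn [-0.001  0.001  0.001]
```

View pics/s3.png

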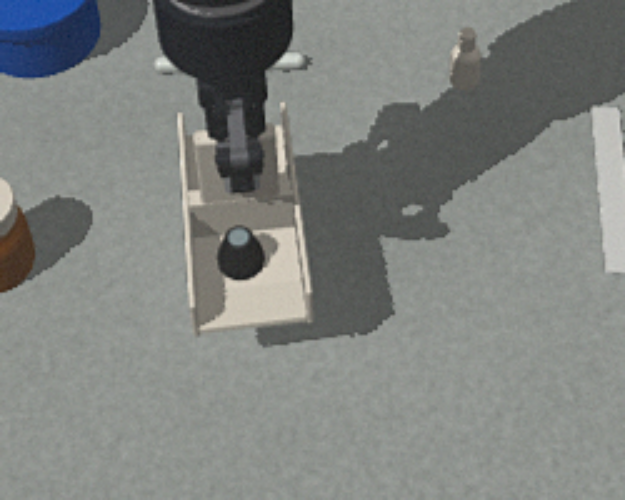

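The caddy is held level, with the lens still standing at (240,252). Next I'll raise it and carry it across gently.

Emit:
step_arm --pt "0 0 -8 0 0 0 5" --pt "0 0 -20 0 0 0 5" --pt "0 0 -35 0 0 0 5" --pt "0 0 -50 0 0 0 5" --pt "0 0 -65 0 0 0 5" --pt "0 0 -75 0 0 0 5" --pt "0 0 -80 0 0 0 5" --pt "0 0 -80 0 0 0 5"

```text
clock: 7.0
tcp_pos: [0.5519, 0.1946, 0.1949]
orientation: [-3.126, -0.313, 0.004]
contact_force: [-0.8, 0.2, -3.0]
grip_width: 0.0112
gripper_force: 68.2
```

```bash
python3 - <<'E'
from h import *
go((.462,-.265,.215),5)
E
```

```text
shift mm [-179.3  432.6   -1.1] turn [-0.     0.003  0.112]
```

Emit:
step_arm --pt "-2 4 0 0 0 0 5" --pt "-4 9 0 0 0 0 5" --pt "-8 18 0 0 0 0 5" --pt "-13 31 0 0 0 0 5" --pt "-20 48 0 0 0 0 5" --pt "-28 67 0 0 0 0 5" --pt "-36 87 0 0 0 0 5" --pt "-45 108 0 0 0 0 5"

```text
clock: 7.8
tcp_pos: [0.5284, 0.0776, 0.1941]
orientation: [3.125, 0.312, -0.007]
contact_force: [0.4, 0.1, -3.3]
grip_width: 0.0111
gripper_force: 68.2
```

Emit:
step_arm --pt "-9 22 0 0 0 0 5" --pt "-18 44 0 0 0 0 5" --pt "-27 66 0 0 0 0 5" --pt "-36 88 0 0 0 0 5" --pt "-46 110 0 0 0 0 5" --pt "-55 132 0 0 0 0 5" --pt "-64 154 0 0 0 0 5" --pt "-73 176 0 0 0 0 5"

```text
clock: 8.6
tcp_pos: [0.4912, -0.1094, 0.1945]
orientation: [3.126, 0.311, -0.007]
contact_force: [-0.6, 0.4, -2.8]
grip_width: 0.0109
gripper_force: 68.2
```

Emit:
step_arm --pt "-9 22 0 0 0 0.01 5" --pt "-18 44 0 0 0 0.02 5" --pt "-27 66 0 0 0 0.04 5" --pt "-36 86 0 0 0 0.06 5" --pt "-44 105 0 0 0 0.08 5" --pt "-51 123 0 0 0 0.1 5" --pt "-56 136 0 0 0 0.11 5" --pt "-60 144 0 0 0 0.112 5"

```text
clock: 9.4
tcp_pos: [0.4618, -0.2618, 0.1946]
orientation: [3.138, 0.136, -0.006]
contact_force: [-0.5, 0.7, -2.1]
grip_width: 0.0113
gripper_force: 68.3
```

```bash
python3 - <<'E'
from h import *
print(r.get_obs()["joints"].round(2),r.get_obs()["tcp_pos"])
go((.462,-.265,.215),5)
for t in (15,30,50):go((.462,-.265,.19),5,t)
for n in("top","side"):save(r.grab_frame(n),n+"4.png")
a=cv2.imread("pics/top4.png")[130:350,280:540];b=cv2.imread("pics/side4.png")[0:220,200:460]
cv2.imwrite("pics/c4.png",cv2.resize(np.hstack([a,b]),None,fx=1.5,fy=1.5))
E
```

```text
[ 0.36  0.28  0.04  1.94 -0.01  0.92 -1.08] [ 0.46182208 -0.2617618   0.19464945]
shift mm [-0.1  3.2 -1.6] turn [ 0.     0.004 -0.001]
shift mm [-0.   8.1 22.7] turn [-0.261  0.004 -0.   ]
shift mm [-0.  12.6 20.8] turn [-0.523  0.004  0.   ]
shift mm [-0.  17.6 16.7] turn [-0.872  0.004  0.001]
```

View pics/c4.png

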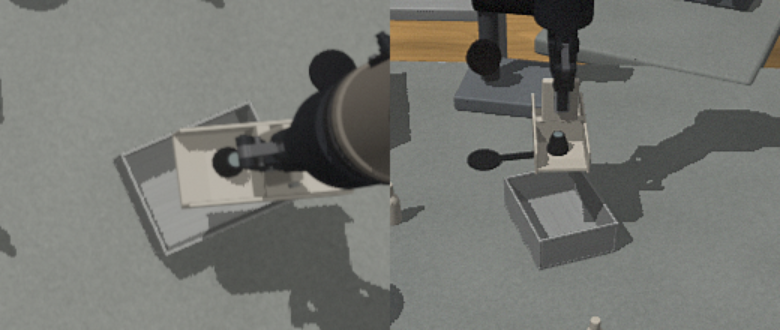

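Left half: the lens at (228,162) is still upright and the bay is over the tub. Right half: the side view agrees, with the lens at (558,142). Next I'll lower and tip.

Emit:
step_arm --pt "0 3 6 0 0 0 5" --pt "0 6 14 0 0 0 5" --pt "0 9 24 0 0 0 5" --pt "0 12 34 0 0 0 5" --pt "0 15 42 0 0 0 5" --pt "0 16 46 0 0 0 5" --pt "0 16 46 0 0 0 5"

```text
clock: 10.2
tcp_pos: [0.4628, -0.2763, 0.1478]
orientation: [-3.138, -0.137, 0.008]
contact_force: [-1.0, 0.8, -2.4]
grip_width: 0.011
gripper_force: 68.3
```

Emit:
step_arm --pt "0 2 0 -0.11 0 0 5" --pt "0 4 0 -0.22 0 0 5" --pt "0 6 -1 -0.33 0 0 5" --pt "0 8 -2 -0.44 0 0 5" --pt "0 10 -3 -0.55 0 0 5" --pt "0 12 -4 -0.66 0 0 5" --pt "0 13 -6 -0.77 0 0 5" --pt "0 15 -7 -0.88 0 0 5"

```text
clock: 11.0
tcp_pos: [0.4664, -0.2901, 0.1566]
orientation: [2.257, 0.102, 0.049]
contact_force: [-0.3, -0.1, -2.7]
grip_width: 0.0114
gripper_force: 69.1
```

Emit:
step_arm --pt "0 0 0 0 0 0 5" --pt "0 0 0 0 0 0 5" --pt "0 0 0 0 0 0 5" --pt "0 0 0 0 0 0 5"

```text
clock: 11.4
tcp_pos: [0.4646, -0.2923, 0.1565]
orientation: [2.261, 0.097, 0.043]
contact_force: [-0.2, -0.1, -1.8]
grip_width: 0.0112
gripper_force: 69.3
```

```bash
python3 - <<'E'
from h import *
print(r.get_obs()["joints"].round(2))
go((.463,-.278,.168),5,50)
for n in("top","side"):save(r.grab_frame(n),n+"5.png")
a=cv2.imread("pics/top5.png")[130:350,280:540];b=cv2.imread("pics/side5.png")[0:220,200:460]
cv2.imwrite("pics/c5.png",cv2.resize(np.hstack([a,b]),None,fx=1.5,fy=1.5))
E
```

```text
[-0.39  0.45  0.42  2.26  1.14  0.79 -2.47]
shift mm [-0.3 -0.4  0.3] turn [0.006 0.003 0.   ]
```

View pics/c5.png

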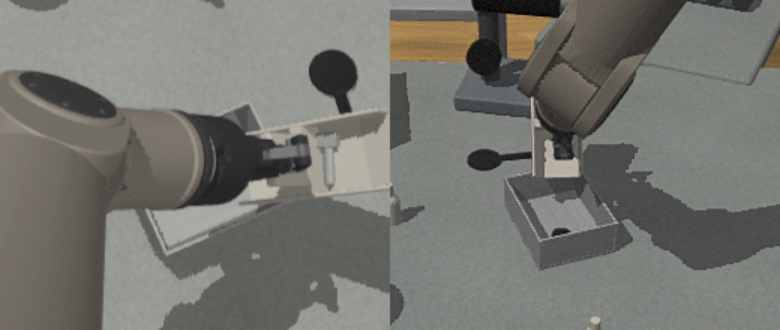

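The lens (560,232) is now in the tub, and the rod (325,160) rests against the dividing wall. I'll lift straight up, level out slowly, and return to the original clear spot.

```bash
python3 - <<'E'
from h import *
go((.463,-.278,.23),5,51)
go((.463,-.278,.23),5,0)
E
```

```text
shift mm [ -0.4  47.9 -39.2] turn [-0.011  0.003  0.001]
shift mm [ -0.4  33.3 -46. ] turn [ 0.879  0.003 -0.   ]
```

Emit:
step_arm --pt "0 4 -3 0 0 0 5" --pt "0 10 -8 0 0 0 5" --pt "0 18 -15 0 0 0 5" --pt "0 26 -22 0 0 0 5" --pt "0 34 -28 0 0 0 5" --pt "0 42 -34 0 0 0 5" --pt "0 47 -38 0 0 0 5" --pt "0 48 -39 0 0 0 5"

```text
clock: 12.3
tcp_pos: [0.4652, -0.2918, 0.2185]
orientation: [2.26, 0.1, 0.044]
contact_force: [0.9, 0.3, -2.5]
grip_width: 0.0112
gripper_force: 69.3
```

Emit:
step_arm --pt "0 -1 0 0.04 0 0 5" --pt "0 -2 0 0.12 0 0 5" --pt "0 -3 0 0.2 0 0 5" --pt "0 -5 -1 0.28 0 0 5" --pt "0 -6 -1 0.36 0 0 5" --pt "0 -8 -2 0.44 0 0 5" --pt "0 -10 -3 0.52 0 0 5" --pt "0 -11 -4 0.6 0 0 5"

```text
clock: 13.1
tcp_pos: [0.4634, -0.2813, 0.2113]
orientation: [2.862, 0.127, 0.01]
contact_force: [0.1, 0.3, -2.7]
grip_width: 0.0117
gripper_force: 69.2
```

```bash
python3 - <<'E'
from h import *
go((.463,-.278,.23),5,0)
E
```

```text
shift mm [-0.1 -3.2 -0.9] turn [0.277 0.005 0.002]
```

Emit:
step_arm --pt "0 -1 0 0.07 0 0 5" --pt "0 -1 0 0.13 0 0 5" --pt "0 -2 0 0.18 0 0 5" --pt "0 -3 0 0.22 0 0 5" --pt "0 -3 -1 0.25 0 0 5" --pt "0 -3 -1 0.27 0.003 0 5" --pt "0 -3 -1 0.277 0.005 0 5" --pt "0 -3 -1 0.277 0.005 0 5"

```text
clock: 13.9
tcp_pos: [0.4633, -0.2786, 0.2114]
orientation: [3.135, 0.138, 0.0]
contact_force: [-0.2, 1.1, -3.5]
grip_width: 0.0113
gripper_force: 69.2
```

```bash
python3 - <<'E'
from h import *
go((.552,.17,.23),5,0)
for n in("top","side"):save(r.grab_frame(n),n+"6.png")
a=cv2.imread("pics/top6.png")[130:350,280:540];b=cv2.imread("pics/side6.png")[0:220,200:460]
cv2.imwrite("pics/c6.png",cv2.resize(np.hstack([a,b]),None,fx=1.5,fy=1.5))
E
```

```text
shift mm [ 127.8 -439.1   -1.3] turn [ 0.003 -0.     0.001]
```

View pics/c6.png

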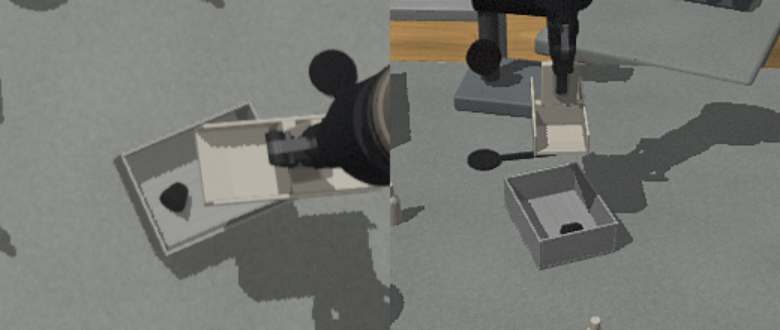

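The lens lies on the tub floor at (175,197) and the caddy is level. Carrying it back now.

Emit:
step_arm --pt "1 -4 0 0 0 0 5" --pt "3 -9 0 0 0 0 5" --pt "5 -18 0 0 0 0 5" --pt "9 -31 0 0 0 0 5" --pt "14 -48 0 0 0 0 5" --pt "20 -67 0 0 0 0 5" --pt "25 -87 0 0 0 0 5" --pt "31 -108 0 0 0 0 5"

```text
clock: 14.8
tcp_pos: [0.4852, -0.1663, 0.2115]
orientation: [3.135, 0.14, 0.002]
contact_force: [-0.4, -0.2, -2.6]
grip_width: 0.0115
gripper_force: 69.2
```

Emit:
step_arm --pt "6 -22 0 0 0 0 5" --pt "13 -44 0 0 0 0 5" --pt "19 -66 0 0 0 0 5" --pt "26 -88 0 0 0 0 5" --pt "32 -110 0 0 0 0 5" --pt "38 -132 0 0 0 0 5" --pt "45 -154 0 0 0 0 5" --pt "51 -176 0 0 0 0 5"

```text
clock: 15.6
tcp_pos: [0.5201, 0.0139, 0.211]
orientation: [3.136, 0.141, 0.002]
contact_force: [-0.0, 0.6, -2.0]
grip_width: 0.0114
gripper_force: 69.2
```

Emit:
step_arm --pt "6 -22 0 0 0 0 5" --pt "13 -44 0 0 0 0 5" --pt "19 -66 0 0 0 0 5" --pt "26 -88 0 0 0 0 5" --pt "33 -112 0 0 0 0 5" --pt "39 -132 0 0 0 0 5" --pt "43 -147 0 0 0 0 5" --pt "45 -154 0 0 0 0 5"

```text
clock: 16.4
tcp_pos: [0.5511, 0.1715, 0.2104]
orientation: [3.136, 0.143, 0.001]
contact_force: [-0.2, -0.2, -2.3]
grip_width: 0.0112
gripper_force: 69.2
```

```bash
python3 - <<'E'
from h import *
go((.552,.17,.095),5,0)
E
```

```text
shift mm [  0.7   1.3 134.1] turn [ 0.003 -0.001  0.004]
```

Emit:
step_arm --pt "0 0 10 0 0 0 5" --pt "0 0 30 0 0 0 5" --pt "0 0 55 0 0 0 5" --pt "0 0 80 0 0 0 5" --pt "0 0 105 0 0 0 5" --pt "0 0 125 0 0 0 5" --pt "0 0 140 0 0 0 5" --pt "0 0 146 0 0 0 5"

```text
clock: 17.2
tcp_pos: [0.5507, 0.167, 0.0627]
orientation: [3.134, 0.137, -0.002]
contact_force: [0.0, 0.4, -2.8]
grip_width: 0.0107
gripper_force: 69.2
```

Emit:
step_arm --pt "0 0 2 0 0 0 5" --pt "0 0 4 0 0 0 5" --pt "0 0 6 0 0 0 5" --pt "0 0 7 0 0 0 5" --pt "0 0 8 0 0 0 5" --pt "0 0 8 0 0 0 5" --pt "0 0 8 0 0 0 5"

```text
clock: 17.9
tcp_pos: [0.5518, 0.1685, 0.0566]
orientation: [3.135, 0.139, 0.002]
contact_force: [0.0, 0.7, -2.9]
grip_width: 0.0108
gripper_force: 69.2
```

Emit:
step_arm --pt "0 0 0.5 0 0 0 5" --pt "0 0 1 0 0 0 5" --pt "0 0 1.5 0 0 0 5" --pt "0 0 2 0 0 0 5" --pt "0 0 2.5 0 0 0 5" --pt "0 0 2.5 0 0 0 5"

```text
clock: 18.5
tcp_pos: [0.552, 0.1683, 0.0545]
orientation: [3.135, 0.138, 0.002]
contact_force: [-1.1, -1.9, 4.3]
grip_width: 0.0112
gripper_force: 70.2
```

The force has turned upward, so the caddy is on the worktop. I'll open the fingers and back off.

Emit:
step_arm --pt "0 0 0 0 0 0 20" --pt "0 0 0 0 0 0 35" --pt "0 0 0 0 0 0 50" --pt "0 0 0 0 0 0 60" --pt "0 0 0 0 0 0 60" --pt "0 0 0 0 0 0 60"

```text
clock: 19.1
tcp_pos: [0.5517, 0.1684, 0.0539]
orientation: [3.135, 0.139, 0.002]
contact_force: [0.4, -0.4, 0.5]
grip_width: 0.0598
gripper_force: 0.0
```

Emit:
step_arm --pt "0 0 -10 0 0 0 60" --pt "0 0 -30 0 0 0 60" --pt "0 0 -60 0 0 0 60" --pt "0 0 -100 0 0 0 60" --pt "0 0 -140 0 0 0 60" --pt "0 0 -160 0 0 0 60" --pt "-40 0 -160 0 0 0 60" --pt "-60 0 -160 0 0 0 60"

```text
clock: 19.9
tcp_pos: [0.4902, 0.1635, 0.2153]
orientation: [3.136, 0.139, 0.003]
contact_force: [0.0, -0.3, -0.5]
grip_width: 0.0599
gripper_force: 0.0
```

```bash
python3 - <<'E'
from h import *
f=r.grab_frame("top");w=cloud(f);save(f,"top7.png");g=r.grab_frame("side");s=cloud(g);save(g,"side7.png")
p=s[230:380,190:310].reshape(-1,3);p=p[(p[:,2]>.085)&(p[:,2]<.12)&(p[:,1]>.1)]
print(len(p),p.mean(0),p[:,2].max())
cv2.imwrite("pics/c7.png",cv2.resize(np.hstack([f["image"][120:330,90:480,::-1],g["image"][100:310,200:390,::-1]]),None,fx=1.35,fy=1.35))
E
```

```text
316 [0.55325701 0.17096781 0.09505938] 0.10207292278405275
```

View pics/c7.png

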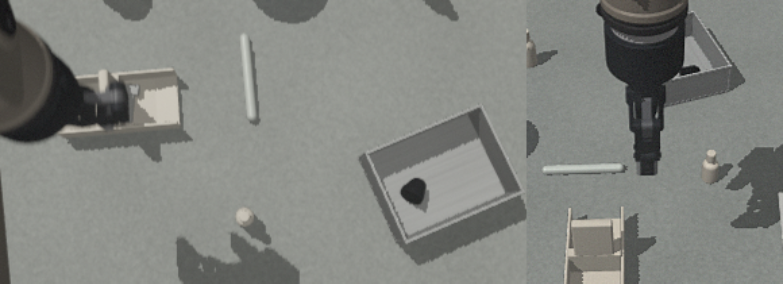

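The caddy stands upright (handle top about 0.10 m) with the rod head visible at (134,90). The lens rests in the tub at (413,190), and the arm is clear.

```bash
python3 -c "
from bench import r
print(r.get_obs()['qvel'].round(3));print(r.hand_in())"
```

```text
[ 0.009  0.043  0.015 -0.064  0.003 -0.014  0.015]
the job is handed in; nothing more can be done
None
```

I tipped the lens into the tub without touching it, kept the rod in the caddy, set the caddy down upright and well clear of the tub, and handed the job in at about 20 s; the hand-in returned no verdict.

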